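Clear and tip the coin counter's inspection tray

ROBOT

A 6-joint arm with a two-finger parallel gripper is mounted at the origin on the work surface. World frame = base frame: x ahead of the robot, y to its left, z up, the work surface at z = 0. Lengths are in m, angles in rad, forces in N, time in s.
With the tool pointing down it reaches from about 0.3 to 0.825 m from the base axis. Payload 5.4 kg.
Tool frame: the origin (TCP) lies at the very end of the fingers, on their centre line; the grasp point (between the pads) lies 19 mm behind it; z points along the fingers, y is the line along which they close (so a half turn about z gives the same grasp; the last joint's range is limited). The gripper opens to 92 mm and grips with 3 to 60 N. Pads are 20 mm wide; open, the fingers measure 128 mm over their backs; the gripper's body (75 mm by 189 mm) begins 69 mm behind the grasp point.
Start: joints at [1.055, 0.158, 1.597, -0, 1.386, -0.21], TCP at [0.173, 0.548, 0.215] pointing down, gripper open.
Joint ranges: [-2.91, 2.91], [-0.94, 2.29], [0.18, 2.7], [-1.29, 4.43], [0.17, 2.64], [-3, 3]. Speed limits (rad/s): [2.57, 2.57, 3.14, 3.14, 3.14, 3.14].

INTERFACE

Orientations are given as a rotation vector (axis times angle).
In Python, from workcell import bot gives the robot as it stands. Calls block until the motion is done:
- bot.goto(position, orientation): joint-space move of the TCP to a pose.
- bot.line_to(position, rot=None, max_speed=0.15): straight line of the TCP; rot=None keeps the orientation; max_speed is the mean speed in m/s.
- bot.set_joints(angles): joint-space move.
- bot.set_gripper(opening, newtons=None): opening from 0.0 (shut) to 1.0 (fully open); newtons is the grip in N (None keeps the last); returns when the fingers have stopped.
- bot.hold(seconds).
- bot.inverse_kinematics(position, orientation): joint angles nearest the present ones, or None.
- bot.read_camera(name): name is "scene" or "top"; returns a dict with "pixels" (480x640x3 uint8, blue, green, red), "fx", "fy", "cx", "cy" (pixels), "R" (3x3) and "t" (3): a world point X has camera coordinates R X + t. Camera axes: x right, y down, z forward; pixel columns grow to the right and rows downward; lengths in m; the calibration is good to about 2 mm. A picture is of the moment at which its call begins. There is no depth.
A pose or a line that the arm cannot do raises bot.MotionError and nothing moves.
- bot.job_done(): hands the job in; it is judged then, once.
Readings, each from a call of its own:
- bot.current_clock(): time.
- bot.current_joints(): joint angles.
- bot.current_joint_vel(): joint speeds.
- bot.current_effort(): joint torques, N m.
- bot.current_ee_pos(): TCP position.
- bot.current_tool_rot(): TCP orientation.
- bot.current_contact_force(): force on the tool from outside, world axes, zero at the start.
- bot.current_ft_torque(): the same for the moment, N m.
- bot.current_opening(): opening from 0.0 (shut) to 1.0 (fully open).
- bot.current_grip_force(): force on a finger pad.
Only numpy, scipy, OpenCV 4.12 (cv2) and the standard library are available. Lean on these libraries where they do the work, as an engineer would, in place of code of your own. Each camera call takes 0.05 s, during which the arm holds its last target. There are 200 camera calls.

TASK

A key has been left among the coins on the coin counter's inspection tray: take it out and put it in the small dish on the desk. Then push the tray up by its lip until you feel it come against its stop, hold it there a moment, firmly but not hard (a push of about 10 newtons), so that all the coins slide into the hopper, and lower the tray steadily until it lies flat again; do not force the tray and do not let it drop or fling it. Leave the stapler, the phone and the pen cup where they are.

Things in the scene. Friction and masses are not known exactly. Their poses are not given: they have to be found in the camera images.
- coin_counter: Grey desktop coin-counting machine, fixed. Origin on the desk under the middle of its inspection tray; +x runs level from the tray's lip to the hopper (roughly to the robot's left). Housing under the tray: x -56 to 94 mm, 290 mm wide, 138 mm high, so below the tray's overhanging lip end is free space down to the desk. Hopper: x 94 to 238 mm, clear guards, top 212 mm above the desk.
- tray (a joint): Hinge of the steel inspection tray: 0 = flat, as at the start; grows (rad) as the lip is raised and the tray tips to the hopper. A rigid stop lies somewhere between 0.65 and 0.85 rad, felt as a sharp rise of resistance. No spring or catch: tray 0.3 to 0.65 kg, slight hinge friction, falls back when let go; lifting by the lip takes 1.5 to 6 N. The slope at which coins slide is not known beforehand.
- tray_lip (a point): Middle of the outer edge of the tray's lip, on its underside (146 mm above the desk when flat). The lip, a flat strip 150 mm wide and 4 mm thick, level with the tray's floor, sticks out 28 mm from the tray's wall. Axes turn with the tray: x from lip to hinge, y along the lip, z up from the floor. Tray 262 mm wide, floor top 150 mm above the desk, walls 22 mm high, none at the hopper.
- tray_hinge (a point): Middle of the tray's hinge axis, at the tray's hopper end on the underside of its floor, 216 mm from the outer edge of the lip; the axis runs along y.
- hopper (a point): Middle of the hopper's floor, 62 mm above the desk. The hopper is open above, 138 mm long (x) by 274 mm wide (y) inside; axes as the coin counter's.
- key_head (a point): Centre (half-way up) of the black plastic head of a key lying flat on the tray among the coins. Head 34 x 26 x 9 mm (x, y, z); the 34 mm long, 8 mm wide steel blade points to +x. Weighs 18 to 35 g. Nothing lies within 25 mm of the sides of its head.
- dish: Small black open dish lying on the desk to the left or right of the machine, outside 130 x 100 x 30 mm (x, y, z), wall and floor 4 mm. Origin at the centre of its underside.
- stapler: Black stapler on the desk, 150 x 38 x 65 mm, to be left alone. Origin at the centre of its underside, length along x.
- phone: Phone lying on the desk, 150 x 74 x 9 mm, to be left alone. Origin at the centre of its underside, length along x.
- pen_cup: Black pen cup with three pens, 80 mm across, 165 mm high with the pens, to be left alone. Origin at the centre of its underside.
- coin0: One of seven like coins lying flat on the tray, 28 mm across, 3 mm thick, 12 g. Origin at the centre of its underside as built.
- coin1: One of seven like coins lying flat on the tray, 28 mm across, 3 mm thick, 12 g. Origin at the centre of its underside as built.
- coin2: One of seven like coins lying flat on the tray, 28 mm across, 3 mm thick, 12 g. Origin at the centre of its underside as built.
- coin3: One of seven like coins lying flat on the tray, 28 mm across, 3 mm thick, 12 g. Origin at the centre of its underside as built.
- coin4: One of seven like coins lying flat on the tray, 28 mm across, 3 mm thick, 12 g. Origin at the centre of its underside as built.
- coin5: One of seven like coins lying flat on the tray, 28 mm across, 3 mm thick, 12 g. Origin at the centre of its underside as built.
- coin6: One of seven like coins lying flat on the tray, 28 mm across, 3 mm thick, 12 g. Origin at the centre of its underside as built.

How it is judged:
On the way, in this order (a step that is already met when the one before it is completed fails the run):
1. the key lies in the dish while the tray is still flat (x of key_head in the frame of dish between -0.06 and 0.06 m and y of key_head in the frame of dish between -0.045 and 0.045 m and z of key_head in the frame of dish below 0.03 m and value of joint tray below 0.05 rad), for 0.2 s.
2. the tray is raised fully and is held against its stop with more than 5 N (value of joint tray above 0.735 rad and contact force between any of the arm, the fingers and coin_counter above 5 N), for 0.3 s.
At the end, for the whole second after the job is handed in: The key's head lies within the dish (below its rim), all seven coins lie in the hopper (inside its walls, less than 50 mm above its floor) at rest, and the tray lies flat again (within 0.02 rad) (x of key_head in the frame of dish between -0.06 and 0.06 m and y of key_head in the frame of dish between -0.045 and 0.045 m and z of key_head in the frame of dish below 0.03 m and x of coin0 in the frame of hopper between -0.07 and 0.07 m and y of coin0 in the frame of hopper between -0.137 and 0.137 m and z of each of coin0, coin1, coin2, coin3, coin4, coin5, coin6 in the frame of hopper below 0.05 m and linear speed of each of coin0, coin1, coin2, coin3, coin4, coin5, coin6 below 0.03 m/s and x of coin1 in the frame of hopper between -0.07 and 0.07 m and y of coin1 in the frame of hopper between -0.137 and 0.137 m and x of coin2 in the frame of hopper between -0.07 and 0.07 m and y of coin2 in the frame of hopper between -0.137 and 0.137 m and x of coin3 in the frame of hopper between -0.07 and 0.07 m and y of coin3 in the frame of hopper between -0.137 and 0.137 m and x of coin4 in the frame of hopper between -0.07 and 0.07 m and y of coin4 in the frame of hopper between -0.137 and 0.137 m and x of coin5 in the frame of hopper between -0.07 and 0.07 m and y of coin5 in the frame of hopper between -0.137 and 0.137 m and x of coin6 in the frame of hopper between -0.07 and 0.07 m and y of coin6 in the frame of hopper between -0.137 and 0.137 m and value of joint tray below 0.02 rad); the robot touches nothing.
It fails at once if the robot presses on the coin counter or its tray with more than 25 N (contact force between any of the arm, the fingers and coin_counter above 25 N).
It fails at once if the tray is flung up or dropped (faster than 1.5 rad/s) (velocity of joint tray above 1.5 rad/s or velocity of joint tray below -1.5 rad/s).
It fails at once if the key goes into the hopper (x of key_head in the frame of hopper between -0.07 and 0.07 m and y of key_head in the frame of hopper between -0.137 and 0.137 m and z of key_head in the frame of hopper below 0.075 m).
It fails at once if the stapler, the phone or the pen cup is shifted more than 30 mm (distance of any of stapler, phone, pen_cup from where it was at the start of the episode above 0.03 m).
It also fails if it takes over 72 s, if anything falls off the work surface, if the arm or the gripper's body presses on something with over 40 N, if the wrist force passes 120 N, or if a joint passes its speed limit or range.

## Working session

There is one attempt and no reset: what is moved stays moved. The work goes in short steps, each a Python script; the robot and the scene stay as the last script left them, time stands still between calls to the robot, and variables do not carry over. Pictures are saved under pics/ and viewed, at most 10 in all, crops included, and the job is handed in when it is done.

```bash
mkdir -p pics; ls; python3 - <<'E'
from workcell import bot
import cv2
for n in ("scene","top"):
    c=bot.read_camera(n); cv2.imwrite(f"pics/{n}0.png",c["pixels"])
    print(n,c["fx"],c["fy"],c["cx"],c["cy"],c["R"],c["t"])
print(bot.current_tool_rot(),bot.current_clock())
E
```

```text
pics
scene 488.7927965698436 488.7927965698436 324.69007789135384 251.2277414041679 [[ 0.38860397  0.92120663 -0.01911276]
 [ 0.699581   -0.30848537 -0.64453332]
 [-0.59964437  0.23709729 -0.7643373 ]] [-0.21859909 -0.33058149  1.48954113]
top 446.5197749991576 446.5197749991576 328.5543371034341 248.7509524093665 [[-0.02394305 -0.99958775 -0.01584519]
 [-0.99734008  0.02497468 -0.06847651]
 [ 0.06884401  0.0141635  -0.99752689]] [0.01280004 0.58800102 0.95540925]
[-4.78290087e-01 -3.10437863e+00  2.48005692e-03] 0.1
```

View pics/top0.png

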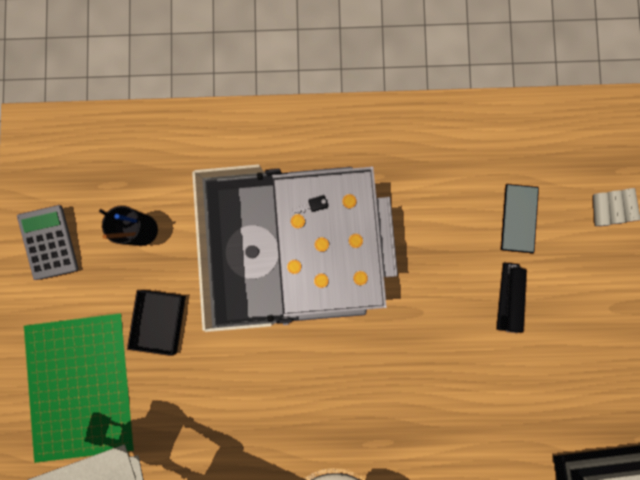

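View pics/scene0.png

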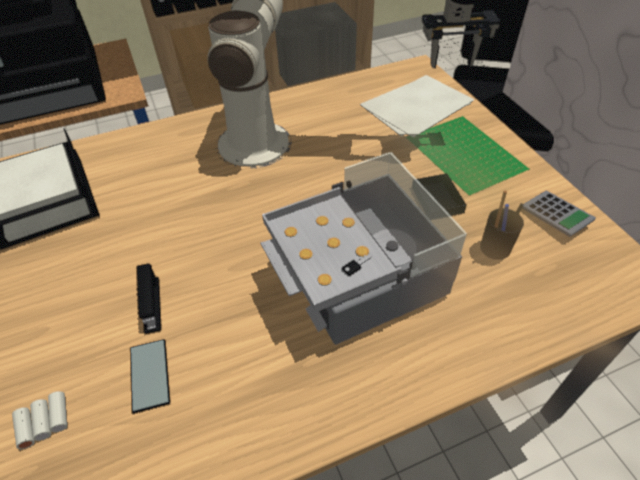

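The top view shows the tray at about (275–400, 168–320), the key head at (318,203), the dish at (158,322), the lip at (388,237) and the pen cup at (130,227). I'll enlarge this to read positions more closely.

```bash
python3 - <<'E'
import cv2
i=cv2.imread("pics/top0.png")
c=cv2.resize(i[155:335,255:415],None,fx=3.3*1,fy=3.3,interpolation=cv2.INTER_CUBIC)
d=cv2.resize(i[270:370,110:210],None,fx=2.6,fy=2.6,interpolation=cv2.INTER_CUBIC)
import numpy as np
o=np.zeros((594,528+260,3),np.uint8);o[:,:528]=c[:594,:528];o[:260,528:]=d
cv2.imwrite("pics/crop0.png",o)
E
```

```text
(no output)
```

View pics/crop0.png

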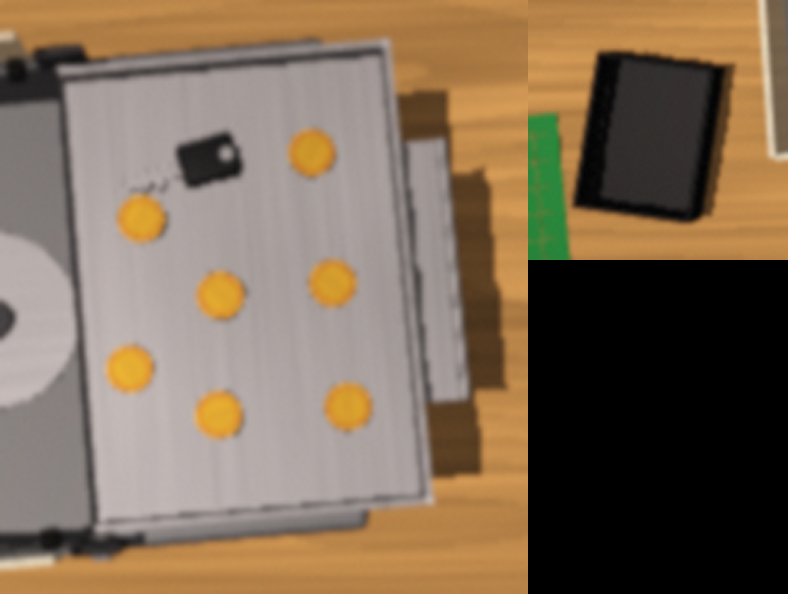

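The key head's corners in the crop are (176,150), (232,131), (243,167) and (187,188), with the blade pointing left towards the coin at (142,218). The lip's outer edge runs from (446,140) to (469,400), and the dish rim's centre is at (652,136).

```bash
cat > h.py <<'E'
from workcell import bot
import numpy as np, cv2
from scipy.spatial.transform import Rotation as Ro
K=dict(top=(446.52,328.554,248.751,np.array([[-0.02394305,-0.99958775,-0.01584519],[-0.99734008,0.02497468,-0.06847651],[0.06884401,0.0141635,-0.99752689]]),np.array([0.01280004,0.58800102,0.95540925])),
 scene=(488.793,324.69,251.228,np.array([[0.38860397,0.92120663,-0.01911276],[0.699581,-0.30848537,-0.64453332],[-0.59964437,0.23709729,-0.7643373]]),np.array([-0.21859909,-0.33058149,1.48954113])))
def px(u,v,z,cam="top"):
    f,cx,cy,R,t=K[cam]; d=R.T@[(u-cx)/f,(v-cy)/f,1]; o=-R.T@t
    return o+d*(z-o[2])/d[2]
def proj(X,cam):
    f,cx,cy,R,t=K[cam]; p=R@X+t; return p[:2]/p[2]*f+[cx,cy]
def rv(ax,az):  # rotvec with tool z=az, tool y=ay-ish
    z=np.array(az,float);z/=np.linalg.norm(z); y=np.array(ax,float); y-=z*(y@z); y/=np.linalg.norm(y)
    return Ro.from_matrix(np.c_[np.cross(y,z),y,z]).as_rotvec()
E
python3 - <<'E'
from h import *
np.set_printoptions(precision=4,suppress=True)
C=lambda u,v,z:px(u/3.3+255-.35,v/3.3+155-.35,z)
k=np.array([C(*p,.159) for p in[(176,150),(232,131),(243,167),(187,188)]])
print("key",k.mean(0),"len",k[0]-k[1],k[3]-k[2],"wid",k[0]-k[3])
a,b=C(446,140,.15),C(469,400,.15); print("lip",a,b,(a+b)/2,np.linalg.norm(a-b))
w=[C(*p,.172) for p in[(58,68),(390,40),(434,500),(96,524)]];print("wall",w,np.linalg.norm(w[1]-w[2]))
for p in w: pass
D=[px((u-528)/2.6+110-.3,v/2.6+270-.3,.03) for u,v in[(597,52),(735,66),(700,220),(575,207)]]
print("dish",np.mean(D,0),D)
print("pencup base?",px(140,228,0.1)," phone",px(520,218,.009),"stapler",px(512,298,.05))
m=(a+b)/2; ey=(a-b)/np.linalg.norm(a-b); print("lip y dir",ey, "machine x dir", np.cross(ey,[0,0,1]))
print([proj(q,"scene") for q in (k.mean(0),a,b)])
E
```

```text
key [0.6659 0.014  0.159 ] len [-0.0101  0.0323  0.    ] [-0.0113  0.0323  0.    ] wid [0.0221 0.0058 0.    ]
lip [ 0.6749 -0.1224  0.15  ] [ 0.5249 -0.1305  0.15  ] [ 0.5999 -0.1265  0.15  ] 0.15025619067755572
wall [array([0.718 , 0.0982, 0.172 ]), array([ 0.7288, -0.09  ,  0.172 ]), array([ 0.4701, -0.1063,  0.172 ]), array([0.4612, 0.081 , 0.172 ])] 0.2592540096852744
dish [0.4388 0.3705 0.03  ] [array([0.5091, 0.4165, 0.03  ]), array([0.4948, 0.3011, 0.03  ]), array([0.3693, 0.3304, 0.03  ]), array([0.3821, 0.4341, 0.03  ])]
pencup base? [0.6343 0.3782 0.1   ]  phone [ 0.6463 -0.4253  0.009 ] stapler [ 0.4734 -0.3827  0.05  ]
lip y dir [0.9985 0.0538 0.    ] machine x dir [ 0.0538 -0.9985  0.    ]
[array([349.8571, 265.5507]), array([287.298 , 294.1563]), array([259.2668, 241.8196])]
```

```bash
cat >> h.py <<'E'
LIP=np.array([0.5999,-0.1265,0.146]); MX=np.array([-.0538,.9985,0]); MY=np.array([-.9985,-.0538,0]); Z=np.array([0,0,1.])
H=LIP+.216*MX
def lip(th,al,gap,inset,sgn=1):
    """TCP pose: lip edge touches the finger's upper side `inset` behind the tip, finger half thickness+gap `gap`; tool z pitched down by al"""
    e=H-.216*(np.cos(th)*MX-np.sin(th)*Z)
    tz=np.cos(al)*MX-np.sin(al)*Z; n=np.sin(al)*MX+np.cos(al)*Z
    return e+tz*inset-n*gap, rv(sgn*MY,tz)
E
python3 - <<'E'
from h import *
np.set_printoptions(precision=2,suppress=True)
for s in (1,-1):
  for da,db in((0.,1),(.2,1),(.2,.6),(.4,0),(.4,.6),(.6,0),(.6,.4),(.8,0)):
    r=[]
    for th in (-.1,0,.2,.4,.6,.8):
        q=bot.inverse_kinematics(*lip(th,da+db*max(th,0),.012,.022,s)); r.append(None if q is None else np.array(q))
    print(s,da,db,[x is not None for x in r],r[1],r[-1])
ky=np.array([.955,.295,0]);
for s in (1,-1):
    print(s,bot.inverse_kinematics([.6659,.014,.20],rv(s*ky,[0,0,-1])))
for s in (1,-1):
    print('dish',s,bot.inverse_kinematics([.44,.376,.03],rv(s*np.array([.137,.99,0]),[0,0,-1])))
E
```

```text
1 0.0 1 [True, True, True, True, True, True] [-0.77  1.1   1.09  1.02  2.21  2.34] [-0.61  0.42  1.34  0.61  1.86  2.51]
1 0.2 1 [True, True, True, True, True, True] [-0.76  0.99  1.14  0.89  2.09  2.31] [-0.55  0.34  1.36  0.47  1.77  2.55]
1 0.2 0.6 [True, True, True, True, True, True] [-0.76  0.99  1.14  0.89  2.09  2.31] [-0.64  0.47  1.33  0.69  1.92  2.5 ]
1 0.4 0 [True, True, True, True, True, True] [-0.75  0.88  1.2   0.77  1.97  2.29] [-0.68  0.59  1.31  0.88  2.05  2.48]
1 0.4 0.6 [True, True, True, True, True, True] [-0.75  0.88  1.2   0.77  1.97  2.29] [-0.59  0.39  1.35  0.56  1.83  2.53]
1 0.6 0 [True, True, True, True, True, True] [-0.72  0.76  1.26  0.66  1.85  2.3 ] [-0.65  0.5   1.32  0.75  1.96  2.49]
1 0.6 0.4 [True, True, True, True, True, True] [-0.72  0.76  1.26  0.66  1.85  2.3 ] [-0.58  0.37  1.35  0.53  1.81  2.53]
1 0.8 0 [True, True, True, True, True, True] [-0.68  0.65  1.33  0.55  1.71  2.33] [-0.61  0.42  1.34  0.61  1.86  2.51]
-1 0.0 1 [True, True, True, True, True, True] [-0.77  1.1   1.09  1.02  2.21 -0.8 ] [-0.61  0.42  1.34  0.61  1.86 -0.63]
-1 0
[... 327 characters left out ...]
-0.68  0.59  1.31  0.88  2.05 -0.66]
-1 0.4 0.6 [True, True, True, True, True, True] [-0.75  0.88  1.2   0.77  1.97 -0.85] [-0.59  0.39  1.35  0.56  1.83 -0.62]
-1 0.6 0 [True, True, True, True, True, True] [-0.72  0.76  1.26  0.66  1.85 -0.84] [-0.65  0.5   1.32  0.75  1.96 -0.65]
-1 0.6 0.4 [True, True, True, True, True, True] [-0.72  0.76  1.26  0.66  1.85 -0.84] [-0.58  0.37  1.35  0.53  1.81 -0.61]
-1 0.8 0 [True, True, True, True, True, True] [-0.68  0.65  1.33  0.55  1.71 -0.82] [-0.61  0.42  1.34  0.61  1.86 -0.63]
1 [-0.16  0.4   1.33 -0.    1.41 -0.46]
-1 [-0.16  0.4   1.33 -0.    1.41  2.68]
dish 1 [ 0.5   0.38  1.72 -0.    1.04 -0.93]
dish -1 [ 0.5   0.38  1.72 -0.    1.04  2.21]
```

```bash
python3 - <<'E'
from h import *
np.set_printoptions(precision=3,suppress=True)
D=[0,0,-1]; g=rv([.955,.295,0],D); d=rv([.137,.99,0],D)
p=bot.current_ee_pos(); bot.line_to([p[0],p[1],.3],max_speed=.3)
bot.set_gripper(.44,20)
bot.goto([.6659,.014,.25],g); bot.line_to([.6659,.014,.165],max_speed=.12)
f0=np.array(bot.current_contact_force())
for z in (.160,.157,.155,.1535,.1525):
    bot.line_to([.6659,.014,z],max_speed=.03)
    f=np.array(bot.current_contact_force())-f0; print(z,bot.current_ee_pos(),f)
    if abs(f[2])>2: break
bot.set_gripper(0,20); print(bot.current_opening()*92,bot.current_grip_force(),bot.current_contact_force())
bot.line_to([.6659,.014,.28],max_speed=.12); print(bot.current_opening()*92,bot.current_grip_force(),bot.current_clock())
cv2.imwrite("pics/lift.png",cv2.resize(bot.read_camera("scene")["pixels"][80:380,200:520],None,fx=2,fy=2))
E
```

```text
0.16 [0.666 0.014 0.16 ] [-1.215  0.398 -0.238]
0.157 [0.666 0.014 0.157] [-0.224 -0.841  0.398]
0.155 [0.666 0.014 0.155] [-0.496 -0.215 -0.642]
0.1535 [0.666 0.014 0.153] [ 0.205 -0.101 -0.472]
0.1525 [0.666 0.014 0.152] [-0.878  0.418  0.222]
25.722980250440095 19.998119473457336 [0.255 0.172 0.495]
25.942852173744992 19.998134672641754 7.7417
```

View pics/lift.png

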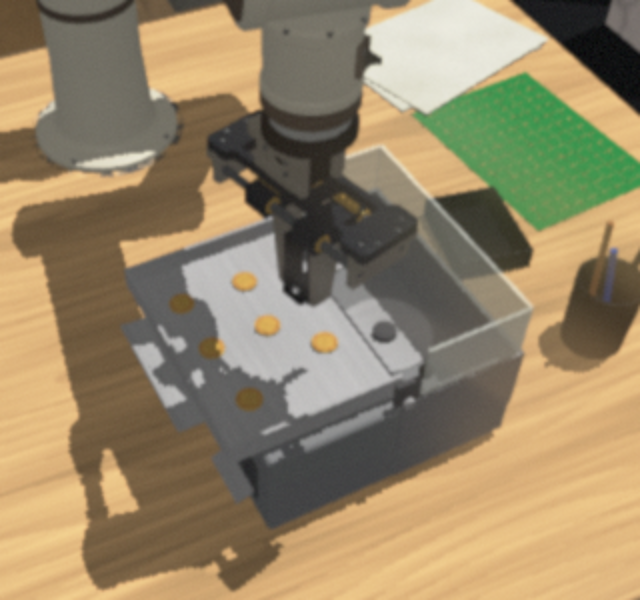

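The key is gripped: the pads are 26 mm apart and its black head shows between the fingers at about (300,292). Next I place it in the dish.

```bash
python3 - <<'E'
from h import *
d=rv([.137,.99,0],[0,0,-1])
bot.goto([.457,.374,.28],d); bot.line_to([.457,.374,.06],max_speed=.15); bot.line_to([.457,.374,.014],max_speed=.06)
print(bot.current_opening()*92,bot.current_contact_force())
bot.set_gripper(.42,20); bot.hold(.2)
bot.line_to([.457,.374,.28],max_speed=.25)
# clear the machine and go to the lip side, above and outward
bot.set_gripper(0,20)
bot.goto([.42,-.05,.36],rv(-MY,[0,0,-1]))
P,r=lip(0,.5,.05,-.07,-1); bot.goto(P+[0,0,.12],r)
print(bot.current_ee_pos(),bot.current_clock())
c=bot.read_camera("top")["pixels"]
o=np.zeros((500,800,3),np.uint8); o[:,:500]=cv2.resize(c[270:370,110:210],(500,500)); o[:225,500:]=cv2.resize(c,(300,225))
o[240:465,500:]=cv2.resize(bot.read_camera("scene")["pixels"],(300,225)); cv2.imwrite("pics/dish.png",o)
E
```

```text
25.520570675922368 [-0.81940124 -0.1893939   0.43536794]
[ 0.60510415 -0.21080772  0.25706388] 17.1917
```

View pics/dish.png

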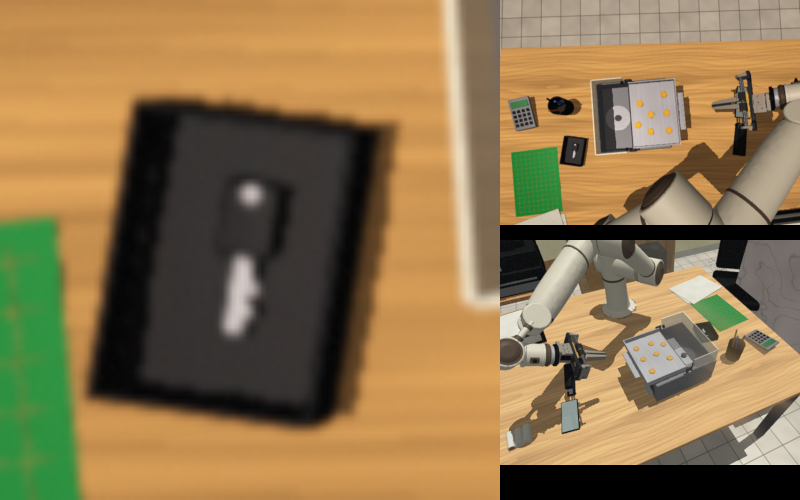

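The key lies in the dish (head at crop (255,215)), and the gripper is clear of the lip. Next I go under the lip and feel for contact.

```bash
cat >> h.py <<'E'
def F(n=8):
    a=[]
    for _ in range(n): bot.hold(.01); a.append(bot.current_contact_force())
    return np.mean(a,0)
AL=lambda th:.5+.5*max(th,0)
INS=.02
def to(th,gap,v=.05):
    P,r=lip(th,AL(th),gap,INS,-1); bot.line_to(P,r,max_speed=v)
E
python3 - <<'E'
from h import *
np.set_printoptions(precision=2,suppress=True)
for ins,gap in((-.07,.05),(-.05,.04),(INS,.035)):
    P,r=lip(0,.5,gap,ins,-1); bot.line_to(P,r,max_speed=.1)
to(0,.02,.04); bot.hold(.15); f0=F(20); print("zero",f0,bot.current_clock())
np.save("f0.npy",f0)
for g in np.arange(.019,.003,-.001):
    to(0,g,.03); f=F()-f0; print(round(g,4),f,np.array(bot.current_ee_pos())-lip(0,.5,g,INS)[0],round(bot.current_clock(),2))
    if f@[0,0,-1]>1.2: break
E
```

```text
zero [-0.14 -0.03 -0.1 ] 20.7083
0.019 [ 0.28 -0.09 -0.26] [-0. -0.  0.] 21.02
0.018 [ 0.57 -0.1  -0.23] [ 0. -0.  0.] 21.34
0.017 [ 0.06 -0.01  0.11] [0. 0. 0.] 21.66
0.016 [ 0.13 -0.25  0.13] [0. 0. 0.] 21.98
0.015 [-0.04  0.31 -0.31] [ 0. -0.  0.] 22.29
0.014 [-0.04 -0.09  0.32] [0. 0. 0.] 22.61
0.013 [0.23 0.35 0.45] [-0. -0.  0.] 22.93
0.012 [ 0.12  0.12 -0.01] [ 0. -0.  0.] 23.24
0.011 [ 0.21 -0.06 -0.03] [0. 0. 0.] 23.56
0.01 [0.37 0.01 0.48] [0. 0. 0.] 23.88
0.009 [ 0.05 -0.16 -1.03] [-0. -0. -0.] 24.19
0.008 [-0.15 -2.66 -3.29] [-0. -0. -0.] 24.51
```

```bash
python3 - <<'E'
from h import *
np.set_printoptions(precision=2,suppress=True)
f0=np.load("f0.npy"); G=.0088; base=[]
for th in list(np.arange(.06,.61,.06))+[.64]:
    to(th,G,.06); f=np.linalg.norm(F(4)-f0); base.append(f); print(round(th,3),round(f,2),end="; ")
    if f>11: break
print(bot.current_clock())
b=np.median(base[-5:]); th0=th; st=.004; hit=False
while th<.87:
    th+=st; to(th,G,.04); f=np.linalg.norm(F(5 if not hit else 8)-f0)
    if hit or f>b+1.5: print(round(th,4),round(f,2))
    if f>b+2.5: hit=True; st=.001
    if f>9.5: break
e=np.array(bot.current_ee_pos())-lip(th,AL(th),G,INS)[0]
print("base",b,"th",th,"err mm",e*1e3,bot.current_clock()); np.save("th.npy",th)
bot.hold(.6); print(np.linalg.norm(F(10)-f0))
o=np.zeros((500,800,3),np.uint8)
o[:,:400]=cv2.resize(bot.read_camera("top")["pixels"][140:340,190:420],(400,348))[:348].__class__((500,400,3),np.uint8) if 0 else 0
o[:348,:400]=cv2.resize(bot.read_camera("top")["pixels"][140:340,190:420],(400,348)); o[:348,400:]=cv2.resize(bot.read_camera("scene")["pixels"][140:357,240:490],(400,348))
cv2.imwrite("pics/up.png",o[:348]); print(bot.current_clock())
E
```

```text
0.06 4.44; 0.12 4.19; 0.18 3.63; 0.24 4.01; 0.3 3.74; 0.36 3.18; 0.42 3.52; 0.48 3.47; 0.54 3.24; 0.6 2.65; 0.64 2.69; 28.7417
0.756 7.5
0.757 8.18
0.758 8.81
0.759 9.6
base 3.2442150069079716 th 0.7590000000000001 err mm [ 0.01 -1.3  -1.3 ] 38.15
9.224341744309907
38.9333
```

View pics/up.png

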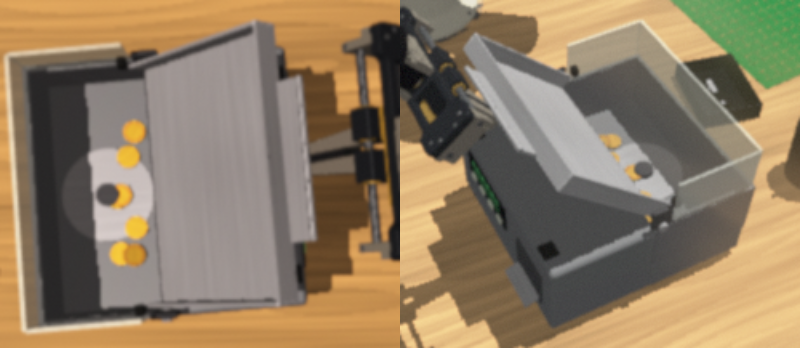

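The tray is against its stop at about 0.757 rad with 9–9.6 N. The tray floor looks bare, and six coins are visible in the hopper at top-crop x≈120–137, so one may be hidden. I'll lower steadily and check again.

```bash
python3 - <<'E'
from h import *
f0=np.load("f0.npy"); G=.0088
for th in [.757,.754,.75]: to(th,G,.02)
for th in np.arange(.68,.03,-.08): 
    to(th,G,.06); print(round(np.linalg.norm(F(2)-f0),1),end=" ")
to(.02,G,.04); to(0,G+.001,.03); to(0,.02,.04); print(F(4)-f0)
P,r=lip(0,.5,.03,-.07,-1); bot.line_to(P,r,max_speed=.12)
bot.line_to(P+[0,-.03,.06],max_speed=.15)
print(bot.current_clock())
o=np.zeros((448,800,3),np.uint8)
o[:,:400]=cv2.resize(bot.read_camera("top")["pixels"][140:364,200:400],(400,448)); o[:,400:]=cv2.resize(bot.read_camera("scene")["pixels"][140:364,290:490],(400,448))
cv2.imwrite("pics/down.png",o)
E
```

```text
1.9 2.8 2.0 2.7 2.8 2.3 2.6 2.6 3.2 [-0.00384875  0.14506593  0.28264834]
46.15
```

View pics/down.png

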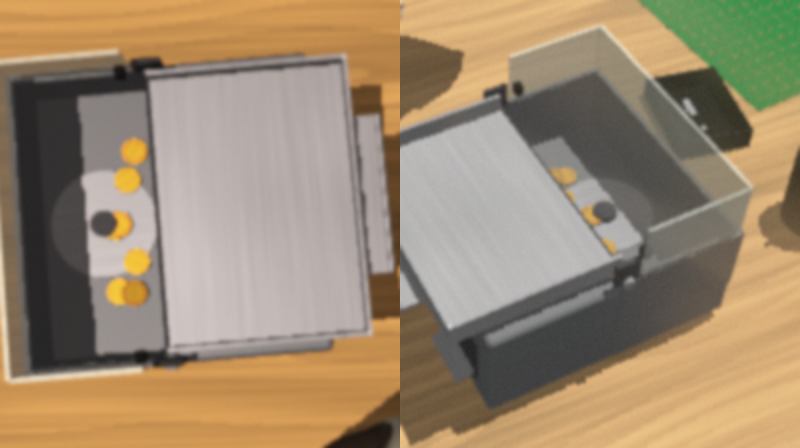

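The tray is flat and empty, the key's blade shows in the dish, and the hopper walls contain the coins. I'll hand it in.

```bash
python3 -c "
from workcell import bot
bot.hold(.3); print(bot.job_done(), bot.current_clock())"
```

```text
the job is handed in; nothing more can be done
the job is handed in; nothing more can be done
```

I handed the job in: the key is in the dish, and the tray went up to its stop at about 0.76 rad, was held there at about 9.5 N, and was lowered until it lay flat; it is empty, but only six of the seven coins are visible in the hopper (the seventh is presumably hidden there), and no verdict came back.

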